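Release the cage gate and hold it open

ROBOT

A 7-joint arm with a two-finger parallel gripper is mounted at the origin on the work surface; the furniture and walls round the work are solid. World frame = base frame: x ahead of the robot, y to its left, z up, the work surface at z = 0. Lengths are in m, angles in rad, forces in N, time in s.
With the tool pointing down it reaches from about 0.4 to 0.85 m from the base axis. Payload 10.4 kg.
Tool frame: the origin (TCP) lies at the very end of the fingers, on their centre line; the grasp point (between the pads) lies manip.grasp_offset behind it (manip.grasp_offset is the distance from the TCP to the grasp point, in m); z points along the fingers, x is the direction in which the jaws open and shut, and the axes are right-handed (so a half turn about z gives the same grasp; the last joint's range is limited). The gripper opens to 85 mm and grips with 20 to 120 N. Pads are 22 mm wide; open, the fingers measure 114 mm over their backs; the gripper's body (76 mm by 85 mm) begins 54 mm behind the grasp point. The pads swing forward as they close: fully open they stand 13 mm farther back than shut.
Start: joints at [-1.148, 0.332, -0.065, 1.46, 0.022, 1.35, -0.088], TCP at [0.269, 0.564, 0.231] pointing down, gripper open.
Joint ranges: [-2.6, 2.6], [-0.5, 2.12], [-1.47, 1.34], [0.16, 2.42], [-1.27, 4.41], [0.06, 2.06], [-2.6, 2.6]. Speed limits (rad/s): [2.22, 2.22, 2.79, 2.79, 3.14, 3.14, 3.14].

INTERFACE

Orientations are given as a unit quaternion [x, y, z, w].
In Python, from workcell import manip gives the robot as it stands.
- The arm moves only by the shell command python3 -m crank 'ROWS' [FORCE]. ROWS is JSON, a list that holds one entry, the list of rows, each a list of 7 numbers: the shift along the world's x, y, z in units of 60 mm (1.0 is 60 mm), then the turn, a rotation vector about the world's x, y, z in units of 5 degrees (1.0 is 5 degrees), then the finger opening in mm, from 0 to 85.4. A call has 1 to 8 rows; each row shifts and turns the commanded pose from where the row before left it; what a row does not reach is not made up. A row lasts 1/8 s, in which the tool goes at most 62.5 mm and 10.7 degrees, less where a joint would pass 70% of its speed; a pose out of reach is approached as far as the arm can. A call is refused whole if a number of a shift passes 1 or a number of a turn 1, either way. A call with a gripper value outside its range is refused whole. The fingers move at their own pace and stop on an object; FORCE is the grip in N (left out, the last holds). Time passes only in rows, so rows that do not move let the fingers close. It gives the time, the measured TCP pose, the force and the opening at its end, in the units of the state.
- manip.get_obs(): the state, without advancing time (a new reading comes with each control period).
- manip.camera(name): name is "scene" or "side" or "wrist"; returns (picture, depth): 420x560x3 uint8, blue, green, red; 420x560 float32, m along the optical axis (not along the pixel's ray), 0 where there is no reading.
- manip.get_calibration(name): a dict with "fx", "fy", "cx", "cy" (pixels), "rvec" (rotation vector, rad) and "tvec" (3), from world to camera coordinates, as OpenCV has them; the wrist camera has in their place "T_tool_cam" (4x4, takes a point from camera to tool coordinates, whose origin is the TCP and whose axes are the tool frame's). Camera axes: x right, y down, z forward; pixel columns grow to the right and rows downward; lengths in m; the calibration is good to about 2 mm. A picture is of the moment at which its call begins: read the wrist's pose just before it. get_calibration takes no time and is no camera call.
- manip.hand_in(): hands the job in, once; it reports no verdict.
The state is a dict: "clock": time; "joint_pos": joint angles; "joint_velocities": joint speeds; "tau": joint torques, N m; "position": TCP position; "ee_rot": TCP orientation; "ft_force": force on the tool from outside, world axes, zero at the start; "torque": the same for the moment, N m; "grip_width": opening from 0.0 (shut) to 1.0 (fully open).
Only numpy, scipy, OpenCV 4.12 (cv2) and the standard library are available. Lean on these libraries where they do the work, as an engineer would, in place of code of your own. Each camera call takes 0.05 s, during which the arm holds its last target.

TASK

Someone wants the tin from the little steel cage. Undo the gate's two squeeze catches, the short one first and then the tall one, each by pinching its two paddles fully together; then swing the gate out by its upright handle, past the click at half way, until it stands wide open, about square to the cage front. It is sprung and will not stay there, so finish still holding it wide open, and leave the tin and the can and tools lying about undisturbed.

Things in the scene. Friction and masses are not known exactly. Their poses are not given: they have to be found in the camera images.
- cage: Grey sheet-steel cage, 100 deep (x) by 250 wide (y) by 100 high (roof top at z = 100), fixed to the table; origin at the centre of its underside on the table top, x pointing from the gate side to the back, y to the cage's left, z up. The barred gate covers its front (-x) face, in a plane 56 in front of the origin.
- short_catch_grip (a point): The SHORT catch, on the roof's front edge (either the left or the right place, 50 to either side of the cage's middle; the tall catch is in the other): two square-topped aluminium paddles, each 22 wide (x) and 9 thick, that stand 44 apart over their outer faces and slide together along the cage's y to 26 apart. This point lies midway between the paddles, 12 below their tops; tops 142 above the table, roof 100, base plate top 104. Its axes are those of the cage.
- tall_catch_grip (a point): The TALL catch: like the short one, but with round-headed paddles, 16 wide at the stem and 22 at the head, tops 165 above the table. This point lies midway between the paddles, 12 below their tops. Its axes are those of the cage.
- short_catch_left (a joint): Travel of the short catch's left (+y) paddle towards the middle, m: 0 spread, 0.009 at its inner stop. About 4 N moves it; it stays where it is left. From 0.007 its foot is clear of the gate.
- short_catch_right (a joint): The same for the short catch's right paddle.
- tall_catch_left (a joint): The same for the tall catch's left paddle.
- tall_catch_right (a joint): The same for the tall catch's right paddle.
- gate (a joint): Angle of the gate, rad: 0 shut, grows as its free (right) end swings out towards -x of the cage (clockwise from above), stop at 1.8. It cannot open while a paddle is spread. A light spring pulls it shut; a sprung roller rides over a cam lobe at about 0.75, the click; pulling through takes up to about 5 N at the handle. Past the click and let go, it falls back to about 1.12 or less.
- gate_hinge (a point): Point on the gate's upright hinge axis, 135 above the table; in the cage frame at x = -56, y = +125.
- gate_handle (a point): The gate's handle: an upright round steel post, 16 across, free from 70 to 150 above the table, standing 50 in front of the gate's middle plane and, with the gate shut, 125 to the right of the hinge (at the cage's y = 0). This point lies on its axis, 130 above the table; it turns with the gate, its axes are those of the cage when shut.
- rivet_tin: Small round tin, 54 across and 24 high, standing on the cage floor, 30 above the table; origin at the centre of its underside. Leave it.
- soda_can: Drink can, 66 across and 115 high; origin at the centre of its underside. A bystander.
- nippers: Black-handled nippers, 139 long, lying flat. A bystander.
- scribe: Scriber with a red handle, 96 long, lying flat. A bystander.

How it is judged:
By the outcome, as a careful person would: the job done as asked, in the order asked, and still so for the second after the job is handed in, while the arm keeps its last pose, push and grip.
It also fails if it takes over 54 s, if anything falls off the work surface, if the arm or the gripper's body presses on something with over 40 N, if the wrist force passes 120 N, or if a joint passes its speed limit or range.

## Working session

There is one attempt and no reset: what is moved stays moved. The work goes in short steps, Python scripts to look and compute and a shell command to move; the robot and the scene stay as the last step left them, time stands still between calls to the robot, and variables do not carry over. Pictures are saved under pics/ and viewed, and the job is handed in when it is done.

```bash
ls; mkdir -p pics; python3 - <<'E'
from workcell import manip
import cv2
print(manip.get_obs(), manip.grasp_offset)
for n in ("scene","side","wrist"):
    p,d=manip.camera(n); cv2.imwrite(f"pics/{n}0.png",p)
    import numpy as np; np.save(f"pics/{n}0.npy",d)
    print(n,manip.get_calibration(n))
E
```

```text
pics
{'clock': 0.0, 'joint_pos': array([-1.14758297,  0.33286805, -0.06470947,  1.46095649,  0.02159106,
        1.3498891 , -0.0885323 ]), 'joint_velocities': array([ 1.15636921e-03,  2.10562112e-04,  6.53731358e-04,  7.25752506e-04,
        2.93009773e-03,  7.41565408e-04, -1.14971678e-05]), 'tau': array([-1.68702854e-05, -6.25464821e+01,  4.89346089e-02, -3.91600728e+01,
        1.62083498e-02,  9.94661590e-03,  1.05291349e-05]), 'position': array([0.26932854, 0.56357162, 0.23051109]), 'ee_rot': array([ 8.45929892e-01,  5.33293643e-01, -5.88023287e-04,  4.03072199e-04]), 'ft_force': array([0.755515  , 0.35624534, 0.05762307]), 'torque': array([ 0.01564314,  0.00024123, -0.02912351]), 'grip_width': 1.0019344400240757} 0.0187
scene {'fx': 543.5551436512662, 'fy': 543.5551436512662, 'cx': 288.547334378685, 'cy': 215.5713399638321, 'rvec': array([ 1.30038621,  1.91197367, -1.12044491]), 'tvec': array([ 0.19327073, -0.11866148,  2.08347497])}
side {'fx': 447.2441363360603, 'fy': 447.2441363360603, 'cx': 280.1291090632543, 'cy': 208.8046894876111, 'rvec': array([ 2.15107256, -0.2945185 ,  0.12911308]), 'tvec': array([-0.51510551,  0.17546331,  1.21620186])}
wrist {'fx': 364.03022219195736, 'fy': 364.03022219195736, 'cx': 286.46077894434575, 'cy': 209.85178081539456, 'T_tool_cam': array([[ 9.99999446e-01, -6.10502563e-04,  8.57097410e-04,
        -1.30019792e-03],
       [ 3.12072742e-04,  9.49914075e-01,  3.12511045e-01,
        -8.07651687e-02],
       [-1.00495769e-03, -3.12510605e-01,  9.49913739e-01,
        -1.43179627e-01],
       [ 0.00000000e+00,  0.00000000e+00,  0.00000000e+00,
         1.00000000e+00]])}
```

View pics/scene0.png

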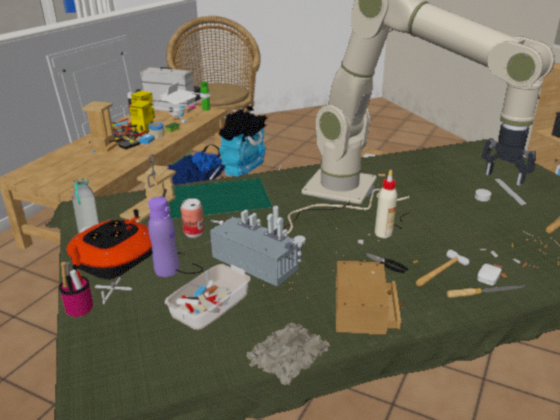

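View pics/side0.png

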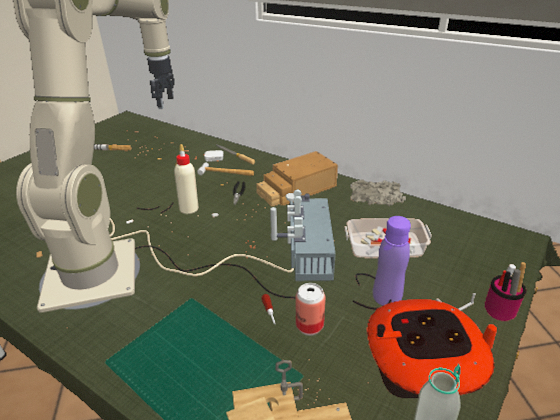

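View pics/wrist0.png

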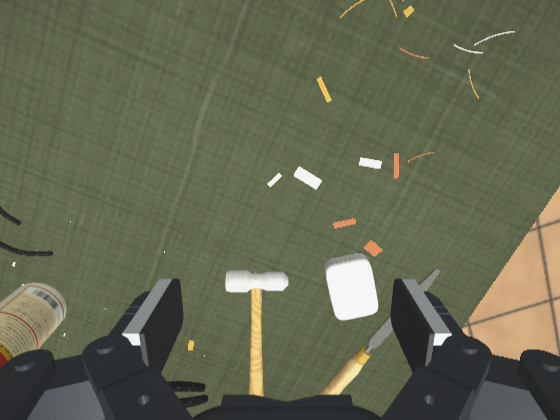

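```bash
cat > h.py <<'E'
import numpy as np, cv2
from scipy.spatial.transform import Rotation as R
from workcell import manip
def T_wc(n,obs=None):
    c=manip.get_calibration(n)
    if n!="wrist":
        Rm=cv2.Rodrigues(c["rvec"])[0]; T=np.eye(4); T[:3,:3]=Rm.T; T[:3,3]=-Rm.T@c["tvec"]; return T,c
    T=np.eye(4); T[:3,:3]=R.from_quat(obs["ee_rot"]).as_matrix(); T[:3,3]=obs["position"]; return T@c["T_tool_cam"],c
def ray(n,u,v,obs=None):
    T,c=T_wc(n,obs); d=T[:3,:3]@np.array([(u-c["cx"])/c["fx"],(v-c["cy"])/c["fy"],1]); return T[:3,3],d
def onz(n,u,v,z,obs=None):
    o,d=ray(n,u,v,obs); return o+d*(z-o[2])/d[2]
def cloud(n,D,obs=None):
    T,c=T_wc(n,obs); v,u=np.mgrid[:D.shape[0],:D.shape[1]]
    P=np.stack([(u-c["cx"])/c["fx"]*D,(v-c["cy"])/c["fy"]*D,D],-1)
    P=P@T[:3,:3].T+T[:3,3]; P[D==0]=np.nan; return P
E
python3 - <<'E'
from h import *
for n,(a,b,c,d) in {"scene":(200,200,310,285),"side":(260,180,350,290)}.items():
    D=np.load(f"pics/{n}0.npy"); im=cv2.imread(f"pics/{n}0.png")
    cv2.imwrite(f"pics/{n}0z.png",cv2.resize(im[b:d,a:c],None,fx=6 if n=="scene" else 5,fy=6 if n=="scene" else 5,interpolation=cv2.INTER_CUBIC))
    P=cloud(n,D); Q=P[b:d,a:c].reshape(-1,3)
    m=(abs(Q[:,2]-0.1)<0.006); Q=Q[m]; 
    r=cv2.minAreaRect(Q[:,:2].astype(np.float32)*1000); print(n,m.sum(),r, cv2.boxPoints(r))
    print(np.median(Q,0))
E
```

```text
scene 1659 ((565.8009643554688, -128.3199920654297), (401.7545471191406, 158.9937286376953), 75.17526245117188) [[ 437.55322  -302.17035 ]
 [ 591.2545   -342.85098 ]
 [ 694.0487     45.530365]
 [ 540.3474     86.211   ]]
[ 0.60819902 -0.07005005  0.09853458]
side 1932 ((575.0579833984375, -71.18235778808594), (256.7637939453125, 163.35708618164062), 74.79888916015625) [[ 462.5745   -173.6556  ]
 [ 620.216    -216.48912 ]
 [ 687.5415     31.290878]
 [ 529.89996    74.124405]]
[ 0.6045227  -0.10778887  0.10081259]
```

View pics/scene0z.png

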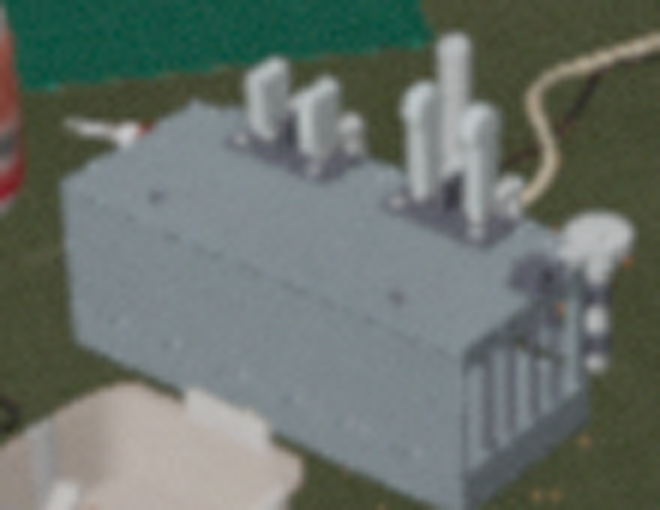

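View pics/side0z.png

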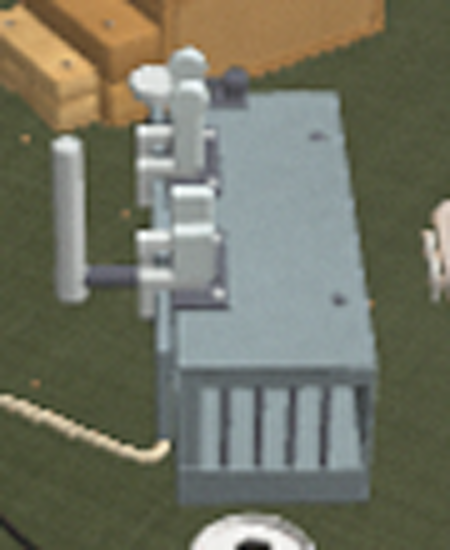

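```bash
python3 - <<'E'
from h import *
for n,u,v,z in [("side",295,253,.1),("side",334.4,253,.1),("side",327.6,198.6,.1),("scene",210.3,230.8,.1),("scene",232.5,217,.1),("scene",277,259.2,.1),("scene",275.7,206.5,.165),("side",273.2,208,.15)]:
    print(n,u,v,onz(n,u,v,z).round(4))
for n,(a,b,c,d) in {"scene":(205,200,300,285),"side":(290,190,345,265)}.items():
    D=np.load(f"pics/{n}0.npy"); P=cloud(n,D)
    m=np.zeros(D.shape,np.uint8); m[b:d,a:c]=(abs(P[b:d,a:c,2]-.1)<.005)
    im=cv2.imread(f"pics/{n}0.png").astype(int); m&=((im[...,0]-im[...,1]>-3)&(im.sum(-1)>250)).astype(np.uint8)
    k,l,s,_=cv2.connectedComponentsWithStats(m); i=1+np.argmax(s[1:,4])
    Q=P[l==i]; r=cv2.minAreaRect(Q[:,:2].astype(np.float32)*1000); print(n,s[i],r)
    # direction
# handle
D=np.load("pics/side0.npy");P=cloud("side",D)
for v in range(210,240,4): print(v,P[v,272:276].round(3).tolist())
E
```

```text
side 295 253 [ 0.5232 -0.1886  0.1   ]
side 334.4 253 [ 0.6172 -0.2161  0.1   ]
side 327.6 198.6 [0.6863 0.0228 0.1   ]
scene 210.3 230.8 [ 0.6278 -0.2049  0.1   ]
scene 232.5 217 [ 0.5306 -0.1814  0.1   ]
scene 277 259.2 [0.6935 0.0345 0.1   ]
scene 275.7 206.5 [ 0.5306 -0.0369  0.165 ]
side 273.2 208 [ 0.5036 -0.051   0.15  ]
scene [ 210  217   84   43 1507] ((599.7205810546875, -73.38186645507812), (257.8525085449219, 120.18778991699219), 74.7637939453125)
side [ 290  197   45   58 1702] ((598.7633666992188, -79.55967712402344), (253.35513305664062, 110.83741760253906), 74.36474609375)
210 [[0.498, -0.061, 0.151], [0.501, -0.059, 0.149], [0.504, -0.059, 0.149], [0.507, -0.056, 0.146]]
214 [[0.498, -0.059, 0.137], [0.5, -0.061, 0.138], [0.503, -0.059, 0.136], [0.505, -0.063, 0.138]]
218 [[0.498, -0.057, 0.122], [0.5, -0.06, 0.124], [0.503, -0.06, 0.124], [0.506, -0.06, 0.123]]
222 [[0.498, -0.054, 0.107], [0.5, -0.058, 0.109], [0.502, -0.061, 0.111], [0.506, -0.058, 0.109]]
226 [[0.497, -0.057, 0.096], [0.5, -0.058, 0.096], [0.502, -0.059, 0.096], [0.505, -0.06, 0.096]]
230 [[0.497, -0.055, 0.081], [0.499, -0.057, 0.082], [0.502, -0.059, 0.083], [0.505, -0.057, 0.081]]
234 [[0.497, -0.054, 0.066], [0.498, -0.061, 0.071], [0.501, -0.06, 0.07], [0.504, -0.061, 0.07]]
238 [[0.496, -0.056, 0.054], [0.498, -0.059, 0.056], [0.501, -0.061, 0.056], [0.503, -0.061, 0.056]]
```

```bash
python3 - <<'E'
from h import *
D=np.load("pics/side0.npy");P=cloud("side",D)
for n,(u,v) in dict(bottletop=(182,149),bottlemid=(186,190),can=(310,295),purple=(397,222),pm=(392,260),block=(300,165),scribe=(270,308),nip=(238,190)).items(): print(n,np.nanmedian(P[v-1:v+2,u-1:u+2].reshape(-1,3),0).round(3))
E
python3 -m crank '[[[0,0,1,0,0,1,85],[0,0,1,0,0,1,85],[0.3,-0.7,0.2,0,0,0,85],[0.35,-0.75,0,0,0,0,85],[0.35,-0.75,0,0,0,0,85],[0.35,-0.75,0,0,0,0,85],[0.35,-0.75,0,0,0,0,85],[0.35,-0.75,0,0,0,0,85]]]' 30
```

```text
bottletop [0.296 0.238 0.216]
bottlemid [0.288 0.212 0.091]
can [ 0.51  -0.349  0.112]
purple [ 0.722 -0.307  0.237]
pm [ 0.709 -0.332  0.15 ]
block [0.676 0.266 0.087]
scribe [ 0.435 -0.276  0.018]
nip [0.464 0.305 0.002]
clock: 1.15
position: [0.3929, 0.2953, 0.3632]
ee_rot: [0.796, 0.605, -0.0, -0.0]
ft_force: [0.6, -0.2, 0.2]
grip_width: 0.995
```

```bash

python3 -m crank '[[[0.35,-0.75,0,0,0,0,85],[0.35,-0.75,0,0,0,0,85],[0.35,-0.75,0,0,0,0,85],[0.35,-0.75,0,0,0,0,85],[0.35,-0.75,-0.2,0,0,0,85],[0.35,-0.75,-0.3,0,0,0,85],[0.35,-0.75,-0.3,0,0,0,85],[0.35,-0.75,-0.3,0,0,0,85]]]' 30
python3 -m crank '[[[0,0,0,0,0,0,85],[0,0,0,0,0,0,85]]]'
python3 - <<'E'
from h import *
o=manip.get_obs(); p,d=manip.camera("wrist"); cv2.imwrite("pics/w1.png",p); np.save("pics/w1.npy",d)
np.savez("pics/w1o.npz",position=o["position"],ee_rot=o["ee_rot"]); print(o["position"],o["ee_rot"],o["joint_pos"],o["ft_force"])
E
```

```text
clock: 2.15
position: [0.5609, -0.0644, 0.2967]
ee_rot: [0.796, 0.605, 0.0, -0.0]
ft_force: [1.1, 0.8, -0.4]
grip_width: 0.99
clock: 2.4
position: [0.5604, -0.0625, 0.2972]
ee_rot: [0.796, 0.605, -0.0, -0.0]
ft_force: [0.4, 1.1, 0.3]
grip_width: 0.996
[ 0.56038258 -0.06250661  0.29717385] [ 7.96149289e-01  6.05100152e-01 -1.25635757e-04 -3.14736078e-04] [-0.4120382   0.17235345  0.5102962   1.54700966 -0.08483304  1.44489501
  1.40243336] [0.40972459 1.1180955  0.25812643]
```

View pics/w1.png

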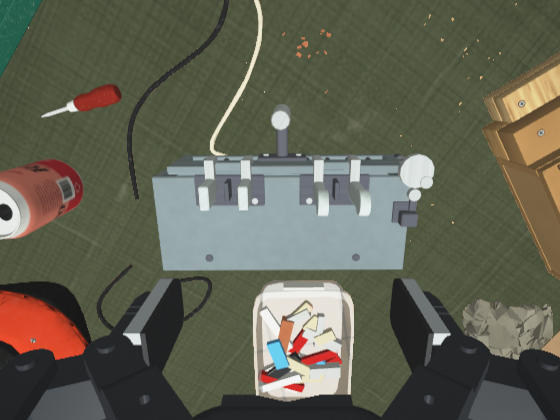

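```bash
python3 - <<'E'
from h import *
o=dict(np.load("pics/w1o.npz")); im=cv2.imread("pics/w1.png"); D=np.load("pics/w1.npy"); P=cloud("wrist",D,o)
cv2.imwrite("pics/w1z.png",cv2.resize(im[90:285,140:440],None,fx=2.6,fy=2.6,interpolation=cv2.INTER_CUBIC))
def comp(lo,hi,box):
    a,b,c,d=box; m=np.zeros(D.shape,np.uint8); m[b:d,a:c]=((P[b:d,a:c,2]>lo)&(P[b:d,a:c,2]<hi))
    k,l,s,ce=cv2.connectedComponentsWithStats(m)
    for i in range(1,k):
        if s[i,4]>8:
            Q=P[l==i]; print(s[i],ce[i].round(1),Q.mean(0).round(4),"bbox",Q.min(0).round(4),Q.max(0).round(4), "ray",onz("wrist",*ce[i],np.median(Q[:,2]),o).round(4))
print("short"); comp(.136,.148,(185,145,265,225))
print("tall"); comp(.158,.17,(300,145,385,225))
print("handle"); comp(.144,.156,(265,95,300,140))
B=(140,150,430,285); m=np.zeros(D.shape,np.uint8); a,b,c,d=B
m[b:d,a:c]=abs(P[b:d,a:c,2]-.1)<.003
k,l,s,_=cv2.connectedComponentsWithStats(m); i=1+np.argmax(s[1:,4]); Q=P[l==i]
print(s[i],cv2.minAreaRect(Q[:,:2].astype(np.float32)*1000),np.median(Q[:,2]))
for (u,v) in [(153,178),(163,270),(403,270)]: print(onz("wrist",u,v,.1,o).round(4))
E
```

```text
short
[198 184  13  26 284] [203.8 196.9] [ 0.5466 -0.1328  0.1418] bbox [ 0.5362 -0.14    0.1362] [ 0.5579 -0.127   0.1441] ray [ 0.5465 -0.1327  0.1421]
[237 184  12  26 279] [242.6 196.6] [ 0.5552 -0.1008  0.1418] bbox [ 0.5448 -0.1077  0.1362] [ 0.567  -0.0949  0.1446] ray [ 0.5551 -0.1007  0.1421]
tall
[317 191  12  25 279] [322.4 203.2] [ 0.5722 -0.037   0.1633] bbox [ 0.563  -0.0434  0.1583] [ 0.584  -0.0306  0.167 ] ray [ 0.5721 -0.037   0.1638]
[357 191  14  24 286] [363.9 202.9] [ 0.5809 -0.0051  0.1632] bbox [ 0.5721 -0.0117  0.158 ] [0.592  0.0013 0.1676] ray [ 0.5807 -0.0052  0.1636]
handle
[270 109  20  21 320] [279.7 118.7] [ 0.501  -0.0524  0.15  ] bbox [ 0.4937 -0.0601  0.1444] [ 0.5089 -0.0449  0.1522] ray [ 0.501  -0.0523  0.1502]
[  152   174   259    96 18449] ((602.7638549804688, -80.273681640625), (249.768310546875, 101.91050720214844), 75.2146987915039) 0.10053467907057723
[ 0.5248 -0.186   0.1   ]
[ 0.6189 -0.213   0.1   ]
[0.686  0.0276 0.1   ]
```

View pics/w1z.png

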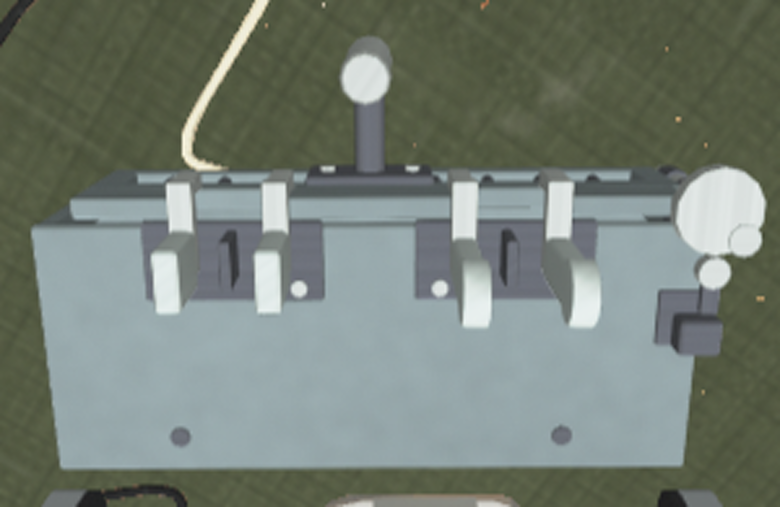

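```bash

python3 -m crank '[[[-0.08,-0.46,0,0,0,0.1,66],[-0.08,-0.45,0,0,0,0,66],[0,0,-0.7,0,0,0,66],[0,0,-0.7,0,0,0,66],[0,0,-0.7,0,0,0,66],[0,0,-0.2,0,0,0,66],[0,0,0,0,0,0,66],[0,0,0,0,0,0,66]]]' 30
python3 - <<'E'
from h import *
o=manip.get_obs(); print(o["position"],o["ee_rot"],o["grip_width"])
p,d=manip.camera("wrist"); cv2.imwrite("pics/w2.png",p)
E
```

```text
clock: 3.45
position: [0.552, -0.1176, 0.1613]
ee_rot: [0.793, 0.609, 0.001, 0.001]
ft_force: [0.8, -1.2, 0.2]
grip_width: 0.776
[ 0.55197014 -0.11755055  0.16125849] [0.79344091 0.60864568 0.00114694 0.00080287] 0.7759843220563396
```

View pics/w2.png

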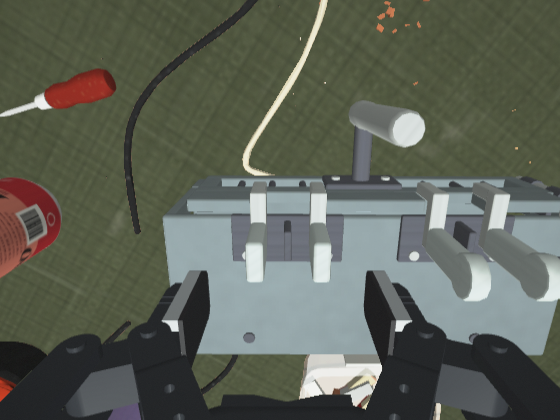

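```bash

python3 -m crank '[[[0,0,-0.4,0,0,0,66],[0,0,-0.41,0,0,0,66],[0,0,0,0,0,0,66],[0,0,0,0,0,0,40],[0,0,0,0,0,0,26],[0,0,0,0,0,0,20],[0,0,0,0,0,0,20],[0,0,0,0,0,0,20]]]' 40
python3 -m crank '[[[0,0,0,0,0,0,20],[0,0,0,0,0,0,20],[0,0,0,0,0,0,20]]]' 40
python3 - <<'E'
from h import *
o=manip.get_obs(); print(o["position"],o["ee_rot"],o["grip_width"]*85.4,o["ft_force"])
p,d=manip.camera("wrist"); cv2.imwrite("pics/w3.png",p)
E
```

```text
clock: 4.5
position: [0.5523, -0.1173, 0.1132]
ee_rot: [0.793, 0.609, 0.002, 0.001]
ft_force: [-2.7, 3.0, 12.1]
grip_width: 0.283
clock: 4.88
position: [0.5523, -0.1173, 0.1131]
ee_rot: [0.794, 0.609, 0.002, 0.001]
ft_force: [-3.0, 4.0, 11.6]
grip_width: 0.283
[ 0.5522599  -0.11727409  0.11314906] [7.93509964e-01 6.08554679e-01 1.66097851e-03 6.17512570e-04] 24.148405581977894 [-2.99635497  4.01590718 11.64365824]
```

View pics/w3.png

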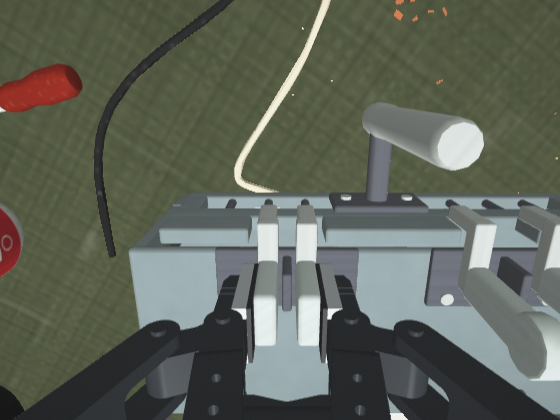

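```bash

python3 -m crank '[[[0,0,0,0,0,0,50],[0,0,0,0,0,0,66],[0,0,0.2,0,0,0,66],[0,0,0.7,0,0,0,66],[0,0,0.7,0,0,0,66],[0,0,0,0,0,0,66],[0.2,0.8,0,0,0,0,66],[0.22,0.8,0,0,0,0,66]]]' 40
python3 -m crank '[[[0,0,0,0,0,0,66],[0,0,0,0,0,0,66]]]' 40
python3 - <<'E'
from h import *
o=manip.get_obs(); print(o["position"],o["ee_rot"],o["grip_width"]*85.4,o["ft_force"])
p,d=manip.camera("wrist"); cv2.imwrite("pics/w4.png",p)
E
```

```text
clock: 5.92
position: [0.5761, -0.021, 0.2068]
ee_rot: [0.794, 0.608, 0.0, -0.0]
ft_force: [1.0, 0.4, 1.2]
grip_width: 0.773
clock: 6.18
position: [0.5758, -0.0224, 0.2065]
ee_rot: [0.794, 0.608, -0.0, 0.0]
ft_force: [-0.1, -0.6, 0.7]
grip_width: 0.772
[ 0.57577165 -0.02235423  0.20646692] [ 7.93673071e-01  6.08344351e-01 -4.53863838e-04  3.56291308e-05] 65.9517133359451 [-0.12030113 -0.63120703  0.68164524]
```

View pics/w4.png

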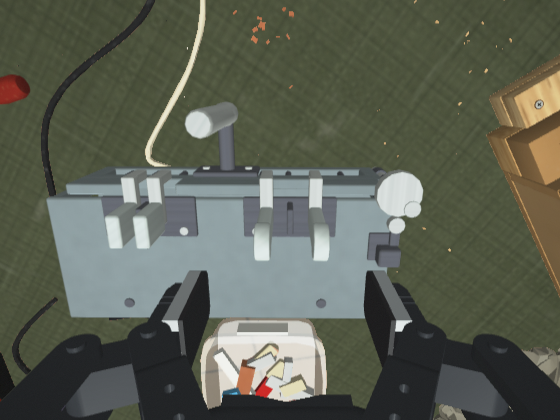

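```bash

python3 -m crank '[[[0.02,0.02,-0.4,0,0,0,66],[0,0,-0.4,0,0,0,66],[0,0,-0.39,0,0,0,66],[0,0,0,0,0,0,66],[0,0,0,0,0,0,40],[0,0,0,0,0,0,26],[0,0,0,0,0,0,20],[0,0,0,0,0,0,20]]]' 40
python3 -m crank '[[[0,0,0,0,0,0,20],[0,0,0,0,0,0,20],[0,0,0,0,0,0,20],[0,0,0,0,0,0,20]]]' 40
python3 - <<'E'
from h import *
o=manip.get_obs(); print(o["position"],o["ee_rot"],o["grip_width"]*85.4,o["ft_force"])
p,d=manip.camera("wrist"); cv2.imwrite("pics/w5.png",p)
E
```

```text
clock: 7.22
position: [0.5784, -0.0207, 0.1378]
ee_rot: [0.794, 0.608, 0.001, 0.001]
ft_force: [-3.4, -0.5, 11.8]
grip_width: 0.267
clock: 7.72
position: [0.5783, -0.0207, 0.1377]
ee_rot: [0.794, 0.608, 0.001, 0.001]
ft_force: [-3.0, -0.1, 12.0]
grip_width: 0.27
[ 0.57831622 -0.02072851  0.13774189] [7.93709683e-01 6.08294821e-01 1.39649206e-03 6.32859067e-04] 23.087377632050806 [-3.01390136 -0.09647833 12.02568348]
```

View pics/w5.png

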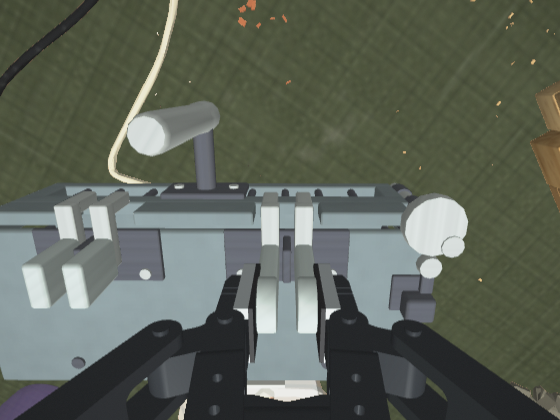

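```bash

python3 -m crank '[[[0,0,0,0,0,0,50],[0,0,0,0,0,0,66],[0,0,0.3,0,0,0,66],[0,0,0.8,0,0,0,66],[0,0,0.2,0,0,0,60],[-0.6,-0.25,0,0,0,0,50],[-0.68,-0.27,0,0,0,0,50],[0,0,0,0,0,0,50]]]' 40
python3 -m crank '[[[0,0,0,0,0,0,50],[0,0,0,0,0,0,50]]]' 40
python3 - <<'E'
from h import *
o=manip.get_obs(); print(o["position"],o["ee_rot"],o["grip_width"]*85.4,o["ft_force"])
p,d=manip.camera("wrist"); cv2.imwrite("pics/w6.png",p)
h=np.array([.501,-.0524]); a=np.radians(-15.1); Rm=lambda t:np.array([[np.cos(t),-np.sin(t)],[np.sin(t),np.cos(t)]])
C=h+Rm(a)@[.106,0]; H=C+Rm(a)@[-.056,.125]; print(C,H)
pr=h
for t in range(5,100,5):
    q=H+Rm(-np.radians(t))@(h-H); print(t,q.round(4),((q-pr)/.06).round(3)); pr=q
E
```

```text
clock: 8.78
position: [0.4985, -0.0532, 0.214]
ee_rot: [0.794, 0.607, 0.0, -0.0]
ft_force: [0.3, -0.6, 0.4]
grip_width: 0.585
clock: 9.02
position: [0.5012, -0.0512, 0.2134]
ee_rot: [0.793, 0.609, -0.0, 0.0]
ft_force: [-0.2, -0.9, 0.3]
grip_width: 0.588
[ 0.50117096 -0.05115326  0.21343133] [ 7.93327106e-01  6.08795596e-01 -1.22468010e-05  1.60512611e-04] 50.242346039940685 [-0.23132179 -0.93158019  0.25466909]
[ 0.6033401  -0.08001348] [0.5818367  0.05525885]
5 [ 0.4919 -0.0449] [-0.151  0.124]
10 [ 0.4835 -0.0367] [-0.14   0.137]
15 [ 0.4759 -0.0278] [-0.127  0.149]
20 [ 0.4691 -0.0183] [-0.114  0.159]
25 [ 0.4631 -0.0082] [-0.1    0.168]
30 [0.458  0.0024] [-0.085  0.177]
35 [0.4539 0.0134] [-0.069  0.183]
40 [0.4507 0.0247] [-0.053  0.189]
45 [0.4486 0.0363] [-0.036  0.192]
50 [0.4474 0.048 ] [-0.019  0.195]
55 [0.4473 0.0597] [-0.002  0.196]
60 [0.4482 0.0714] [0.015 0.195]
65 [0.4501 0.083 ] [0.032 0.193]
70 [0.453  0.0944] [0.049 0.19 ]
75 [0.4569 0.1055] [0.065 0.185]
80 [0.4618 0.1162] [0.081 0.178]
85 [0.4675 0.1264] [0.096 0.171]
90 [0.4742 0.1361] [0.111 0.162]
95 [0.4816 0.1452] [0.124 0.151]
```

View pics/w6.png

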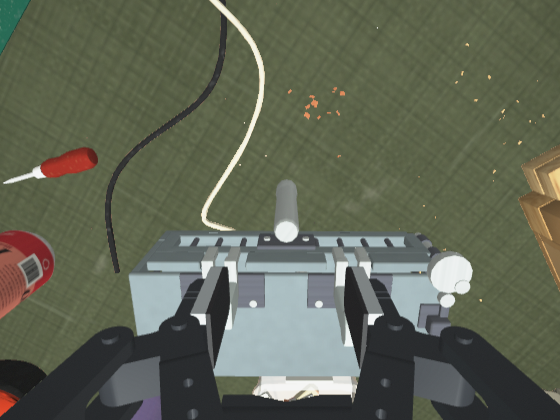

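```bash

python3 -m crank '[[[0,-0.02,-0.5,0,0,0,50],[0,0,-0.6,0,0,0,50],[0,0,-0.59,0,0,0,50],[0,0,0,0,0,0,50],[0,0,0,0,0,0,25],[0,0,0,0,0,0,10],[0,0,0,0,0,0,8],[0,0,0,0,0,0,8]]]' 50
python3 - <<'E'
from h import *
o=manip.get_obs(); print(o["position"],o["ee_rot"],o["grip_width"]*85.4,o["ft_force"])
p,d=manip.camera("wrist"); cv2.imwrite("pics/w7.png",p)
E
```

```text
clock: 10.07
position: [0.5021, -0.052, 0.1136]
ee_rot: [0.793, 0.609, 0.002, 0.001]
ft_force: [2.7, 3.5, 6.9]
grip_width: 0.168
[ 0.50213004 -0.05200849  0.11360652] [7.93335675e-01 6.08781183e-01 1.88858883e-03 6.41396943e-04] 14.346075935805752 [2.66172202 3.49145529 6.93704432]
```

View pics/w7.png

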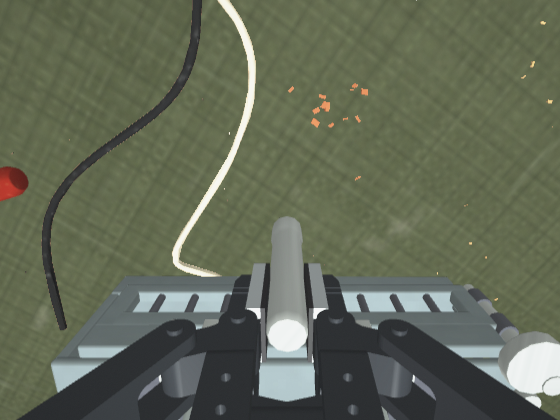

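```bash

python3 -m crank '[[[-0.15,0.124,0,0,0,0,8],[-0.14,0.137,0,0,0,0,8],[-0.127,0.149,0,0,0,0,8],[-0.114,0.159,0,0,0,0,8],[-0.1,0.168,0,0,0,0,8],[0,0,0,0,0,0,8]]]' 50
python3 - <<'E'
from h import *
o=manip.get_obs(); print(o["position"],o["ee_rot"],o["joint_pos"],o["grip_width"]*85.4,o["ft_force"],o["torque"])
p,d=manip.camera("side"); cv2.imwrite("pics/s8.png",cv2.resize(p[150:330,200:420],None,fx=3,fy=3))
E
```

```text
clock: 10.88
position: [0.4631, -0.0097, 0.1135]
ee_rot: [0.794, 0.608, 0.001, 0.001]
ft_force: [-2.2, -5.0, 12.1]
grip_width: 0.176
[ 0.46307685 -0.00967726  0.11346916] [7.93866485e-01 6.08091331e-01 5.04283097e-04 8.26174822e-04] [-0.51855215  0.07445571  0.46031777  2.03918824 -0.03752193  1.03422201
  1.26710144] 14.992191278843924 [-2.23662044 -4.9862604  12.13114423] [-1.12864039  0.54965934 -0.22373032]
```

View pics/s8.png

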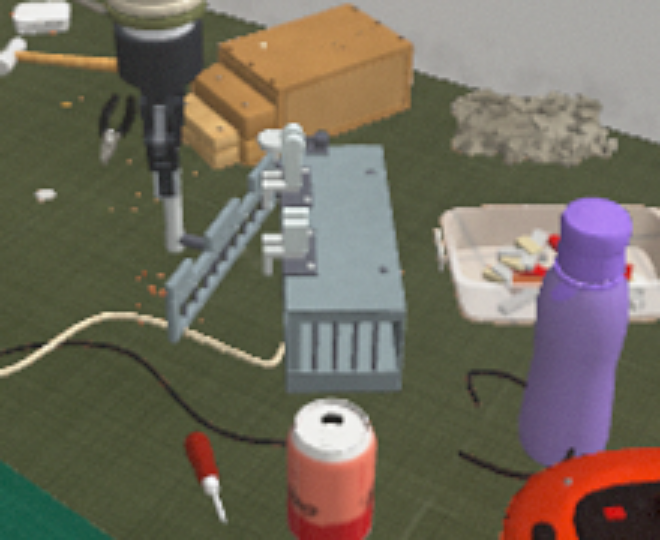

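```bash

python3 -m crank '[[[-0.085,0.177,0,0,0,0,8],[-0.069,0.183,0,0,0,0,8],[-0.053,0.189,0,0,0,0,8],[-0.036,0.192,0,0,0,0,8],[-0.019,0.195,0,0,0,0,8],[-0.002,0.196,0,0,0,0,8],[0.015,0.195,0,0,0,0,8],[0,0,0,0,0,0,8]]]' 50
python3 - <<'E'
from h import *
o=manip.get_obs(); print(o["position"],o["joint_pos"],o["grip_width"]*85.4,o["ft_force"],o["torque"])
p,d=manip.camera("side"); cv2.imwrite("pics/s9.png",cv2.resize(p[150:330,200:420],None,fx=3,fy=3))
E
```

```text
clock: 11.92
position: [0.4471, 0.0717, 0.1129]
ee_rot: [0.793, 0.609, -0.0, -0.001]
ft_force: [-8.6, 1.0, 13.2]
grip_width: 0.171
[0.44711631 0.07168806 0.11293365] [-0.62062624  0.05347786  0.3738596   2.05785972 -0.02396083  1.03492105
  1.07354217] 14.592896528045403 [-8.57399989  1.04933244 13.17735345] [ 0.25047925  1.64103927 -0.33653867]
```

View pics/s9.png

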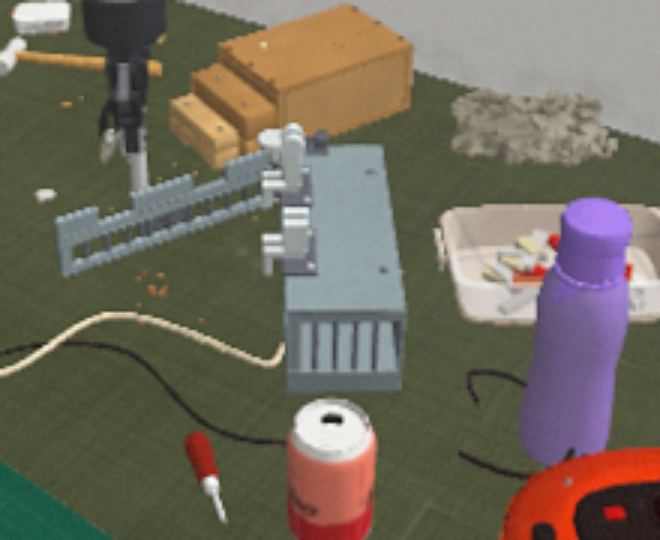

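```bash

python3 -m crank '[[[0.025,0.193,0,0,0,0,8],[0.04,0.19,0,0,0,0,8],[0.06,0.185,0,0,0,0,8],[0.08,0.178,0,0,0,0,8],[0.095,0.171,0,0,0,0,8],[0.11,0.162,0,0,0,0,8],[0.05,0.065,0,0,0,0,8],[0,0,0,0,0,0,8]]]' 50
python3 -m crank '[[[0,0,0,0,0,0,8],[0,0,0,0,0,0,8]]]' 50
python3 - <<'E'
from h import *
o=manip.get_obs(); print(o["position"],o["joint_pos"],o["grip_width"]*85.4,o["ft_force"],o["torque"])
H=np.array([.5818,.0553]); h=np.array([.501,-.0524]); a=h-H; b=o["position"][:2]-H
print("gate deg",np.degrees(np.arctan2(a[1],a[0])-np.arctan2(b[1],b[0]))%360,np.linalg.norm(a),np.linalg.norm(b))
p,d=manip.camera("side"); cv2.imwrite("pics/s10.png",p); np.save("pics/s10.npy",d)
q,d=manip.camera("scene"); cv2.imwrite("pics/c10.png",q)
E
```

```text
clock: 12.98
position: [0.4755, 0.1392, 0.1128]
ee_rot: [0.794, 0.608, -0.0, 0.0]
ft_force: [-3.4, -1.8, 8.3]
grip_width: 0.167
clock: 13.22
position: [0.4754, 0.139, 0.1128]
ee_rot: [0.794, 0.608, 0.0, 0.0]
ft_force: [-2.5, -2.7, 7.5]
grip_width: 0.173
[0.47539938 0.13899849 0.11282485] [-0.67983042  0.15101602  0.32812689  1.95644861 -0.05596058  1.04259443
  0.98029491] 14.743653189143993 [-2.47104075 -2.67563383  7.52790068] [-0.35992826  0.51215199 -0.22466912]
gate deg 91.31143236235198 0.13464000148544264 0.1353755159168054
```

View pics/s10.png

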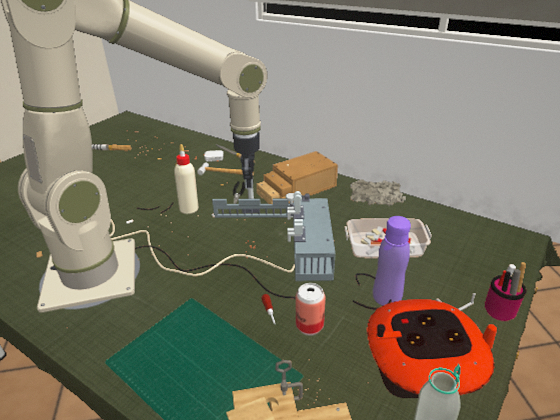

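View pics/c10.png

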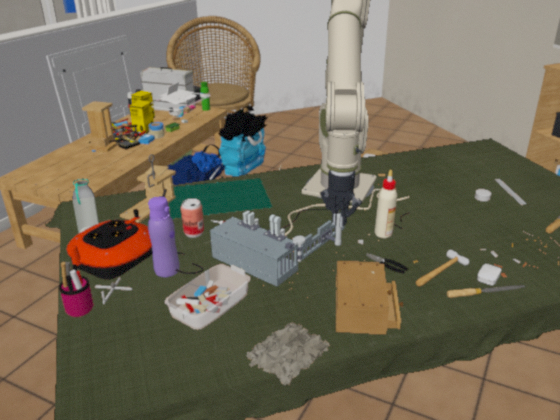

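```bash
python3 - <<'E'
from h import *
P=cloud("side",np.load("pics/s10.npy"))
Q=P[195:222,212:285].reshape(-1,3); Q=Q[(Q[:,2]>.03)&(Q[:,2]<.115)]
Q=Q[Q[:,1]<.13]
l=cv2.fitLine(Q[:,:2].astype(np.float32),cv2.DIST_HUBER,0,.01,.01).ravel(); print(len(Q),l,"dir deg",np.degrees(np.arctan2(l[1],l[0])), "cage x is -15")
o=manip.get_obs();print(o["position"],o["grip_width"],o["clock"])
E
```

```text
994 [ 0.96170056 -0.2741023   0.4953768   0.07855122] dir deg -15.908524 cage x is -15
[0.47539129 0.13899129 0.11284084] 0.17660965100548073 13.325
```

```bash
python3 -c "
from workcell import manip
print(manip.hand_in())"
```

```text
the job is handed in; nothing more can be done
None
```

I squeezed the short catch fully shut, then the tall one, and swung the gate out by its handle past the click. I handed in at about 13.3 s of the 54 s, with the gripper still holding the gate wide open.

- **Gate angle:** the handle's position puts it at about 91°. A line fitted to the gate in the side camera's depth image also gives about 91°.
- **Catches:** the fingers stopped at 24 mm on the short catch and 23 mm on the tall one. The paddles should be 26 mm apart when shut, so these readings are 2–3 mm low. The handle grip also read about 1.5 mm under its true width, so I took it as a reading error. The pictures showed both pairs shut, and the gate opened without catching.
- **Forces:** the highest wrist force I read was about 16 N, and it was about 8 N at the end, against the 120 N limit. I only read it at the end of each move, so brief peaks in between were not seen.
- **Bystanders:** the can, nippers and scribe looked unmoved in the final scene and side views, but I didn't measure them. I never saw the tin directly, though nothing went into the cage.

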